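# Shut the draft shield and zero the jeweller's balance

### The job

Get the balance ready for weighing: with the fingertips push the draft shield's side door and its top cover fully shut, gently and in either order, pushing each from behind its finger tab rather than pinching the tab. Then, with both shut, press the long zero key in the middle of the front row and let it go. Leave the other keys and the things on the bench alone.

Things in the scene. Friction and masses are not known exactly. Their poses are not given: they have to be found in the camera images.
- balance: White balance, immovable, housing 320 x 200 mm, deck 60 mm high. Origin: centre of the underside, on the bench; x to its back, y to its left, z up; keys at its front (-x). Glass draft shield on the deck: x -45 to +105 mm, y -85 to +85, roof edge z = 200; front, back and left panes fixed. Sloping display in front of it at x = -74, 110 mm wide, 72 mm high.
- side_door (a joint): Sliding glass pane on the right (-y) side of the draft shield, outer face at y = -92.5 mm. Value = opening in m: 0 shut, grows as it slides to the balance's back (+x), to 0.105. It runs with about 1.5 N of friction and stays where it is left; shut, it meets a firm stop.
- side_tab (a point): Point on the side door's black finger tab; moves with the door. Axes as the balance. It is the centre of the back face (normal +x), the face to push on to shut the door; 24 mm wide (y, out from the glass), 40 mm high (z). Door shut: at (-30, -104.5, 166) mm in the balance's frame. The whole tab is 12 mm thick (x).
- top_cover (a joint): Sliding glass roof pane of the draft shield, top face at z = 196 mm. Value = opening in m: 0 shut, grows as it slides to the balance's back (+x), to 0.105. It runs with about 1.5 N of friction and stays where it is left; shut, it meets a firm stop.
- top_tab (a point): Point on the top cover's black finger tab; moves with the cover. Axes as the balance. It is the centre of the back face (normal +x), the face to push on to shut the cover; 50 mm wide (y), 24 mm high (z, up from the glass). Cover shut: at (-30, 0, 208) mm in the balance's frame. The whole tab is 12 mm thick (x).
- zero_key (a joint): Zero key of the balance: travel in m, 0 released, 0.004 fully down, moving straight down. Sprung: starts to move at about 0.8 N, fully down at about 4 N, comes back by itself.
- zero_key_top (a point): Centre of the top of the zero key, the long bar key in the middle of the key row on the front deck: 60 mm (y) x 18 mm (x), standing 6 mm above the panel; at (-122, 0, 67) mm in the balance's frame.
- left_key (a joint): Small square key (18 x 16 mm), 65 mm to the left (+y) of the middle of the zero key, same spring and travel. Not to be pressed.
- right_key (a joint): Small square key (18 x 16 mm), 65 mm to the right (-y) of the middle of the zero key, same spring and travel. Not to be pressed.
- weight: Brass calibration weight with a knob, 23 mm diameter, 43 mm tall, upright on the bench to the right of the balance; origin at the centre of its foot.
- tweezers: Cross-lock tweezers lying on the bench to the right of the balance, 150 x 28 x 8 mm, long axis x; origin at the middle of the underside.
- flux_bottle: White squeeze bottle with a thin spout, 48 mm diameter, 131 mm tall, upright to the left of the balance; origin at the centre of its foot.
- solder_block: Pale soldering block lying on the bench to the left of the balance, 75 x 140 x 30 mm; origin at the centre of its underside.

How it is judged (in metres and radians):
On the way, in this order (a step that is already met when the one before it is completed fails the run):
1. side door and top cover are both fully shut (value of joint each of side_door, top_cover below 0.004 m), for 0.2 s.
2. the zero key is pressed down with both shut (all of step 1 and value of joint zero_key above 0.0025 m), for 0.05 s.
At the end, for the whole second after the job is handed in: Side door and top cover are within 4 mm of shut, the zero key has been pressed at least 2.5 mm down after both were shut and is up again (within 1 mm), and weight, tweezers, bottle and block are upright as they were and within 15 mm of where they stood (all of step 1 and value of joint zero_key below 0.001 m and angle between each of weight, flux_bottle's own z axis and vertical below 0.2 rad and distance of each of weight, tweezers, flux_bottle, solder_block from where it was at the start of the episode below 0.015 m); the robot touches nothing.
It fails at once if the zero key is pressed while the side door or the top cover is open by more than 6 mm (value of joint zero_key above 0.002 m and value of joint any of side_door, top_cover above 0.006 m).
It fails at once if a small key is pressed (more than 1.5 mm down) (value of joint any of left_key, right_key above 0.0015 m).
It fails at once if a finger tab is pinched (more than 2 N on its front and back at once) ((contact force between the fingers and side_door_c1 above 2 N and contact force between the fingers and side_door_c2 above 2 N) or (contact force between the fingers and top_cover_c1 above 2 N and contact force between the fingers and top_cover_c2 above 2 N)).
It fails at once if not gentle: the side door or top cover slides faster than 0.5 m/s, or the balance is pushed with more than 45 N (velocity of joint any of side_door, top_cover below -0.5 m/s or contact force between any of the arm, the fingers and balance above 45 N).
It fails at once if a thing on the bench is moved by more than 15 mm or lifted (distance of any of weight, tweezers, flux_bottle, solder_block from where it was at the start of the episode above 0.015 m).
It also fails if it takes over 48 s, if anything falls off the work surface, if the arm or the gripper's body presses on something with over 40 N, if the wrist force passes 120 N, or if a joint passes its speed limit or range.

### The arm

A 6-joint arm with a two-finger parallel gripper is mounted at the origin on the work surface. World frame = base frame: x ahead of the robot, y to its left, z up, the work surface at z = 0. Lengths are in mm, angles in rad, forces in N, time in s.
With the tool pointing down it reaches from about 350 to 975 mm from the base axis. Payload 4.9 kg.
Tool frame: the origin (TCP) lies at the centre of the arm's flange, where the gripper is bolted on; the fingertips stand 173 mm ahead of it and the grasp point (between the pads) lies 155 mm ahead of it (arm.pinch_z is the z of the grasp point in the tool frame, in mm); z points along the fingers, y is the line along which they close (so a half turn about z gives the same grasp; the last joint's range is limited). The gripper opens to 85 mm and grips with 20 to 120 N. Pads are 22 mm wide; open, the fingers measure 114 mm over their backs; the gripper's body (76 mm by 85 mm) begins 54 mm behind the grasp point. The pads swing forward as they close: fully open they stand 13 mm farther back than shut.
Start: joints at [-1.385, 0.053, 1.613, -0, 1.476, -0.119], TCP at [187.559, -596.175, 404.704] pointing down, gripper open.
Joint ranges: [-3.01, 3.01], [-1.01, 2.22], [0.06, 2.58], [-1.02, 4.17], [0.09, 2.62], [-3.14, 3.14]. Speed limits (rad/s): [2.57, 2.57, 3.14, 3.14, 3.14, 3.14].

### API

Orientations are given as [roll, pitch, yaw] about the fixed x, y, z axes, in that order (R = Rz(yaw) Ry(pitch) Rx(roll)).
In Python, from bench import arm, optics gives the robot as it stands. The module is installed in compiled form; this text tells all that it offers.
- The arm moves only by the shell command python3 -m creep 'ROWS' [FORCE]. ROWS is JSON, a list of rows, each a list of 7 numbers: the shift along the tool's x, y, z in mm, then the turn, a rotation vector about the tool's x, y, z in rad, then the finger opening in mm, from 0 to 85.4. A call has exactly 10 rows; each row is the pose to reach, as a shift and turn from the pose commanded when the call began, along the tool's axes at that moment; what a row does not reach only later rows make up. A row lasts 1/8 s, in which the tool goes at most 62.5 mm and 10.7 degrees, less where a joint would pass 70% of its speed; a pose out of reach is approached as far as the arm can. A call with a gripper value outside its range is refused whole. The fingers move at their own pace and stop on an object; FORCE is the grip in N (left out, the last holds). Time passes only in rows, so rows that repeat a pose let the fingers close, or fill a call up. It gives the time, the measured TCP pose, the force, the opening and the grip force at its end, in the units of the state.
- arm.read_state(): the state, without advancing time (a new reading comes with each control period).
- optics.get_image(name): name is "scene" or "side" or "wrist"; returns the picture (480x640x3 uint8, red, green, blue); there is no depth.
- optics.calibration(name): a dict with "intrinsics" (3x3 intrinsics, pixels), "distortion" ([k1, k2, p1, p2, k3] as OpenCV has them; the pictures are not rectified), "rvec" (rotation vector, rad) and "tvec" (3), from world to camera coordinates, as OpenCV has them; the wrist camera has in their place "T_tool_cam" (4x4, takes a point from camera to tool coordinates, whose origin is the TCP and whose axes are the flange's). Camera axes: x right, y down, z forward; pixel columns grow to the right and rows downward; lengths in mm; the calibration is good to about 2 mm. A picture is of the moment at which its call begins: read the wrist's pose just before it. calibration takes no time and is no camera call.
- arm.close_job(): hands the job in; it is judged then, once.
The state is a dict: "clock": time; "joint_pos": joint angles; "joint_velocities": joint speeds; "joint_efforts": joint torques, N m; "eef_pos": TCP position; "eef_rot": TCP orientation; "contact_force": force on the tool from outside, world axes, zero at the start; "wrist_torque": the same for the moment, N m; "finger_gap": opening from 0.0 (shut) to 1.0 (fully open); "finger_force": force on a finger pad.
Only numpy, scipy, OpenCV 4.12 (cv2) and the standard library are available. Lean on these libraries where they do the work, as an engineer would, in place of code of your own. Each camera call takes 0.05 s, during which the arm holds its last target. There are 200 camera calls.

## Working session

There is one attempt and no reset: what is moved stays moved. The work goes in short steps, Python scripts to look and compute and a shell command to move; the robot and the scene stay as the last step left them, time stands still between calls to the robot, and variables do not carry over. Pictures are saved under pics/ and viewed, at most 10 in all, crops included, and the job is handed in when it is done.

```bash
mkdir -p pics
python3 - <<'E'
from bench import arm, optics
import cv2
print(arm.read_state())
for n in("scene","side"):
    cv2.imwrite(f"pics/{n}0.png",optics.get_image(n)[:,:,::-1]); print(n,optics.calibration(n))
print(optics.calibration("wrist"))
E
```

```text
{'clock': 0.0, 'joint_pos': array([-1.38500630e+00,  5.33441283e-02,  1.61427301e+00,  6.53409737e-06,
        1.47602126e+00, -1.19030404e-01]), 'joint_velocities': array([-0.0019207 , -0.00062958,  0.00022819,  0.00086752,  0.00026209,
        0.00032504]), 'joint_efforts': array([-1.22295569e-03, -3.93682945e+01, -3.70176494e+01, -1.40619413e-04,
        7.20718337e-03,  1.50443464e-05]), 'eef_pos': array([ 187.50935037, -595.9286316 ,  403.4830982 ]), 'eef_rot': array([-3.13956216e+00, -2.49388555e-04,  3.04819558e-01]), 'contact_force': array([-0.38498345,  0.56877787, -0.22532909]), 'wrist_torque': array([ 0.018727  ,  0.00618141, -0.01327471]), 'finger_force': 0.0, 'finger_gap': 0.997638790453999}
scene {'intrinsics': array([[510.29069823,   0.        , 324.12735624],
       [  0.        , 510.29069823, 242.61158252],
       [  0.        ,   0.        ,   1.        ]]), 'distortion': array([-0.05701259,  0.        ,  0.        ,  0.        ,  0.        ]), 'rvec': array([ 2.58682629,  1.21563458, -0.18887067]), 'tvec': array([-357.45575506, -350.24743463, 1133.07790033])}
side
[... 285 characters left out ...]
2040361 ,  0.08916772]), 'tvec': array([-534.29693967,  202.57343236, 1116.21519834])}
{'intrinsics': array([[375.74204209,   0.        , 319.28837226],
       [  0.        , 375.74204209, 238.47269274],
       [  0.        ,   0.        ,   1.        ]]), 'distortion': array([-0.07852785,  0.        ,  0.        ,  0.        ,  0.        ]), 'T_tool_cam': array([[-8.12503544e-04, -9.59191708e-01, -2.82755385e-01,
         7.24033925e+01],
       [ 9.99999423e-01, -9.77965764e-04,  4.44036021e-04,
         1.00031763e-02],
       [-7.02440756e-04, -2.82754861e-01,  9.59191949e-01,
         2.91341136e+01],
       [ 0.00000000e+00,  0.00000000e+00,  0.00000000e+00,
         1.00000000e+00]])}
```

View pics/scene0.png

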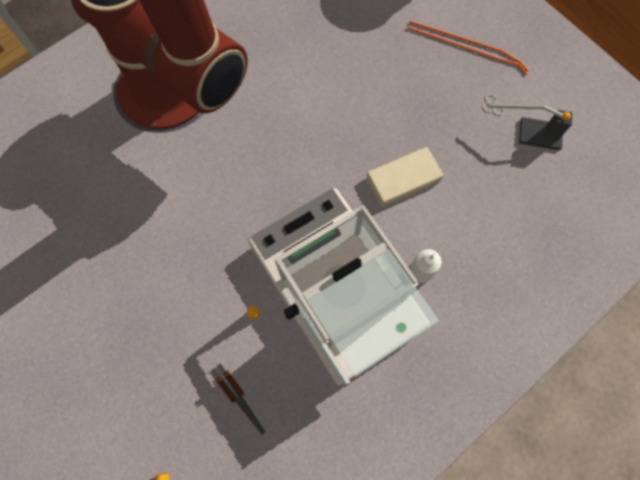

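View pics/side0.png

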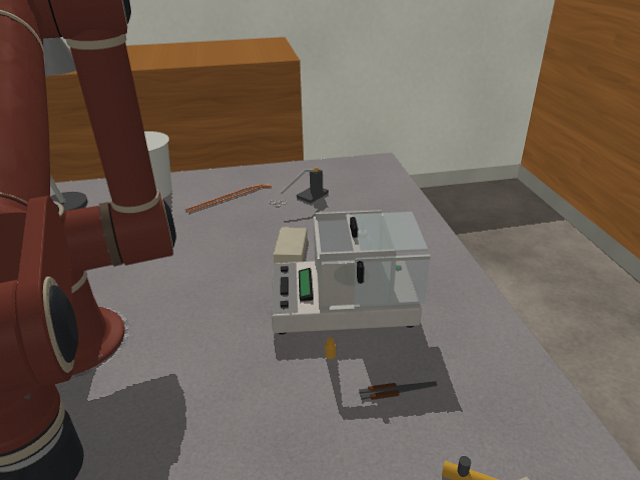

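The scene view shows the keys at (327,206), (298,222) and (269,240), the top tab at (347,269), the side tab at (291,312), the weight at (253,312) and the tweezers around (240,400). The side view shows the zero key at (284,285), the side tab at (361,272) and the top tab at (354,228).

```bash
cat > h.py <<'E'
import numpy as np, cv2
from scipy.optimize import least_squares
from bench import arm, optics
C={n:optics.calibration(n) for n in("scene","side")}
def proj(n,P):
    c=C[n]; return cv2.projectPoints(np.array(P,float).reshape(-1,1,3),c["rvec"],c["tvec"],c["intrinsics"],c["distortion"])[0][:,0]
def B(p,P):
    c,s=np.cos(p[2]),np.sin(p[2]); P=np.array(P,float)
    return np.c_[p[0]+c*P[:,0]-s*P[:,1],p[1]+s*P[:,0]+c*P[:,1],P[:,2]]
def ground(n,uv,z):
    return least_squares(lambda q:(proj(n,[*q,z])-uv).ravel(),[600,0]).x
E
python3 - <<'E'
from h import *
K=[(-122,65,67),(-122,0,67),(-122,-65,67)]
CO=[(-160,100,60),(-160,-100,60),(160,-100,60),(160,100,60)]
obs={"scene":[(327,206),(298,222),(269,240),(337,190),(249,241),(346,382),(438,320),(347,269),(291,312)],
"side":[(284,268),(284,285),(284,303),None,(273,318),(420,308),None,(354,228),(361,272)]}
def f(p):
    P=B(p,K+CO+[(-36+p[4],0,208),(-36+p[3],-104.5,166)]); r=[]
    for n in obs:
        q=proj(n,P)
        for a,b in zip(q,obs[n]):
            if b: r+=list(a-b)
    return np.array(r)
s=least_squares(f,[500,0,0,50,50],loss="soft_l1",f_scale=2); print(s.x.round(3)); print(f(s.x).reshape(-1,2).round(1).tolist())
for nm,uv,z in(("wt",(253,312),43),("twA",(222,372),5),("twB",(264,433),5),("block",(405,175),30),("bottle",(430,258),131)):
    g=ground("scene",uv,z);p=s.x;c,sn=np.cos(p[2]),np.sin(p[2]);d=g-p[:2]
    print(nm,g.round(),"bal",(c*d[0]+sn*d[1]).round(),(-sn*d[0]+c*d[1]).round())
E
```

```text
[ 5.91186e+02  2.56600e+00 -9.60000e-02  6.35190e+01  6.31010e+01]
[[0.8, 0.3], [1.3, 2.4], [1.2, 2.8], [-5.4, -6.7], [-4.8, -3.0], [-5.3, 1.0], [-6.0, -1.6], [0.9, -0.2], [2.2, -0.7], [1.4, 0.2], [2.3, -0.2], [3.2, 0.2], [-3.3, -0.4], [1.0, -0.7], [-0.5, -1.1], [-0.3, -0.2]]
wt [ 541. -154.] bal -35.0 -161.0
twA [ 585. -267.] bal 20.0 -269.0
twB [ 719. -272.] bal 154.0 -261.0
block [512. 253.] bal -103.0 242.0
bottle [681. 137.] bal 76.0 142.0
```

```bash
python3 -m creep '[[10,-7,-40,0,0,0.04,0],[50,-37,-76,0,0,0.08,0],[95,-70,-76,0,0,0.14,0],[140,-104,-76,0,0,0.2,0],[190,-141,-76,0,0,0.26,0],[240,-178,-76,0,0,0.32,0],[290,-215,-76,0,0,0.36,0],[340,-252,-76,0,0,0.4,0],[390,-289,-76,0,0,0.4,0],[435,-322,-76,0,0,0.4,0]]' 40
```

```text
clock: 1.35
eef_pos: [506.7, -156.4, 480.3]
eef_rot: [-3.142, 0.0, -0.095]
contact_force: [0.5, -0.3, -0.1]
finger_gap: -0.001
finger_force: 0.0
```

```bash
python3 -m creep '[[15,-28,0,0,0,0,0],[36,-67,0,0,0,0,0],[60,-110,0,0,0,0,0],[80,-148,0,0,0,0,0],[89,-165,0,0,0,0,0],[89,-165,0,0,0,0,0],[89,-165,0,0,0,0,0],[89,-165,0,0,0,0,0],[89,-165,0,0,0,0,0],[89,-165,0,0,0,0,0]]'
python3 - <<'E'
from bench import arm,optics
import cv2,json
s=arm.read_state(); json.dump([list(s['eef_pos']),list(s['eef_rot'])],open('w1.json','w'))
cv2.imwrite('pics/w1.png',optics.get_image('wrist')[:,:,::-1])
E
```

```text
clock: 2.6
eef_pos: [610.0, -3.1, 480.9]
eef_rot: [3.142, -0.0, -0.096]
contact_force: [0.1, -0.2, 0.1]
finger_gap: -0.003
finger_force: 0.0
```

View pics/w1.png

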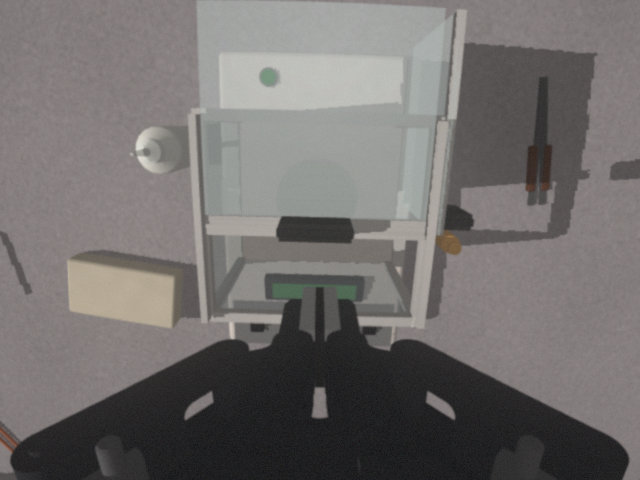

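The wrist view shows the top tab's front top edge at (277–355, 241), the side tab at about (458,218), the roof's front edge on row ~326 from column 203 to 425, and the weight at (450,243).

```bash
cat >> h.py <<'E'
from scipy.spatial.transform import Rotation as R
W=optics.calibration("wrist")
def wproj(pos,rot,P):
    T=np.eye(4);T[:3,:3]=R.from_euler('xyz',rot).as_matrix();T[:3,3]=pos
    M=np.linalg.inv(T@W["T_tool_cam"])
    return cv2.projectPoints(np.array(P,float).reshape(-1,1,3),R.from_matrix(M[:3,:3]).as_rotvec(),M[:3,3],W["intrinsics"],W["distortion"])[0][:,0]
E
python3 - <<'E'
from h import *
import json
pos,rot=json.load(open('w1.json'))
obs=[(277,241),(355,241),(203,325),(426,327),(474,218)]
K=[(-122,65,67),(-122,0,67),(-122,-65,67)]
o2={"scene":[(327,206),(298,222),(269,240)],"side":[(284,268),(284,285),(284,303)]}
def f(p):
    P=B(p,[(-42+p[4],25,220),(-42+p[4],-25,220),(-45,85,200),(-45,-85,200),(-36+p[3],-116.5,186)])
    r=list((wproj(pos,rot,P)-obs).ravel())
    for n in o2: r+=list((proj(n,B(p,K))-o2[n]).ravel())
    return np.array(r)
s=least_squares(f,[591,2,-.096,63,63],loss="soft_l1",f_scale=2); print(s.x.round(3)); print(f(s.x).reshape(-1,2).round(1).tolist())
g=lambda uv,z:least_squares(lambda q:(wproj(pos,rot,[*q,z])-uv).ravel(),[600,0]).x
print("weight",g((450,243),43),ground("scene",(253,312),43))
p=s.x
for n,q in(("side",(-30+p[3],-104.5,166)),("top",(-30+p[4],0,208)),("zero",(-122,0,67))): print(n,B(p,[q]).round(1))
E
```

```text
[ 5.85016e+02  2.10300e+00 -1.10000e-01  7.27030e+01  6.98450e+01]
[[-0.2, -0.5], [-0.6, 0.5], [-0.2, -1.1], [0.8, -0.4], [0.5, 0.1], [-0.4, -1.9], [-0.1, -0.3], [-0.5, -0.3], [-0.8, 0.2], [-0.5, -0.1], [-0.1, 0.2]]
weight [ 542.36145427 -147.565771  ] [ 541.10918667 -154.0738509 ]
side [[ 616.  -106.4  166. ]]
top [[624.6  -2.3 208. ]]
zero [[463.8  15.5  67. ]]
```

```bash
python3 -m creep '[[15,-1,0,0,0,0.007,0],[35,-2,0,0,0,0.014,0],[45,-2,0,0,0,0.014,0],[45,-2,20,0,0,0.014,0],[45,-2,45,0,0,0.014,0],[45,-2,70,0,0,0.014,0],[45,-2,88,0,0,0.014,0],[45,-2,100,0,0,0.014,0],[45,-2,101,0,0,0.014,0],[45,-2,101,0,0,0.014,0]]'; python3 -m creep '[[-5,0,0,0,0,0,0],[-12,0,0,0,0,0,0],[-20,0,0,0,0,0,0],[-28,0,0,0,0,0,0],[-36,0,0,0,0,0,0],[-44,0,0,0,0,0,0],[-50,0,0,0,0,0,0],[-54,0,0,0,0,0,0],[-55,0,0,0,0,0,0],[-55,0,0,0,0,0,0]]'
```

```text
clock: 3.9
eef_pos: [655.4, -5.0, 380.7]
eef_rot: [3.142, -0.002, -0.109]
contact_force: [0.5, -0.4, 0.3]
finger_gap: -0.005
finger_force: 0.0
clock: 5.15
eef_pos: [600.4, 0.9, 379.6]
eef_rot: [3.141, 0.001, -0.109]
contact_force: [0.9, -0.5, 0.8]
finger_gap: 0.002
finger_force: 0.3
```

```bash
python3 -m creep '[[-4,0,0,0,0,0,0],[-9,0,0,0,0,0,0],[-14,0,0,0,0,0,0],[-19,0,0,0,0,0,0],[-23,0,0,0,0,0,0],[-26,0,0,0,0,0,0],[-28,0,0,0,0,0,0],[-29,0,0,0,0,0,0],[-30,0,0,0,0,0,0],[-30,0,0,0,0,0,0]]'
python3 - <<'E'
from bench import arm,optics
import cv2,json
s=arm.read_state(); json.dump([list(s['eef_pos']),list(s['eef_rot'])],open('w2.json','w'))
cv2.imwrite('pics/w2.png',optics.get_image('wrist')[:,:,::-1])
E
```

```text
clock: 6.4
eef_pos: [570.6, 4.3, 379.7]
eef_rot: [3.141, 0.0, -0.109]
contact_force: [0.5, 0.4, -0.3]
finger_gap: -0.0
finger_force: 0.4
```

View pics/w2.png

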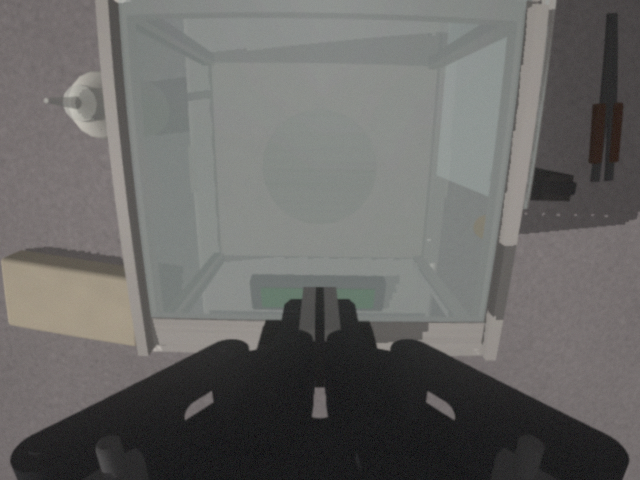

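The cover is almost shut: its front edge is at row ~320, at the front rail. I'll creep forward until the stop gives a force.

```bash
python3 -m creep '[[-0.5,0,0,0,0,0,0],[-1,0,0,0,0,0,0],[-1.5,0,0,0,0,0,0],[-2,0,0,0,0,0,0],[-2.5,0,0,0,0,0,0],[-3,0,0,0,0,0,0],[-3.5,0,0,0,0,0,0],[-4,0,0,0,0,0,0],[-4,0,0,0,0,0,0],[-4,0,0,0,0,0,0]]'
```

```text
clock: 7.7
eef_pos: [566.6, 4.7, 379.7]
eef_rot: [3.142, 0.0, -0.109]
contact_force: [0.2, 0.8, 1.1]
finger_gap: -0.0
finger_force: 0.5
```

```bash
python3 -m creep '[[-0.5,0,0,0,0,0,0],[-1,0,0,0,0,0,0],[-1.5,0,0,0,0,0,0],[-2,0,0,0,0,0,0],[-2.5,0,0,0,0,0,0],[-3,0,0,0,0,0,0],[-3,0,0,0,0,0,0],[-3,0,0,0,0,0,0],[-3,0,0,0,0,0,0],[-3,0,0,0,0,0,0]]'
```

```text
clock: 8.95
eef_pos: [564.9, 4.9, 379.9]
eef_rot: [-3.141, -0.007, -0.109]
contact_force: [11.9, -1.1, -5.8]
finger_gap: -0.0
finger_force: 6.0
```

```bash
python3 -m creep '[[5,0,0,0,0,0,0],[15,0,-10,0,0,0,0],[25,5,-30,0,0,0,0],[45,35,-40,0,0,0,0],[70,75,-40,0,0,0,0],[90,105,-40,0,0,0,0],[95,115,-40,0,0,0,0],[95,115,-25,0,0,0,0],[95,115,-10,0,0,0,0],[95,115,-5,0,0,0,0]]'
python3 - <<'E'
from bench import arm,optics
import cv2,json
s=arm.read_state(); json.dump([list(s['eef_pos']),list(s['eef_rot'])],open('w3.json','w'))
print(s['eef_pos'])
cv2.imwrite('pics/w3.png',optics.get_image('wrist')[:,:,::-1])
E
```

```text
clock: 10.2
eef_pos: [644.9, -118.4, 382.0]
eef_rot: [-3.141, 0.004, -0.108]
contact_force: [0.7, -0.0, -0.6]
finger_gap: -0.004
finger_force: 0.0
[ 644.8582406 -118.3941098  381.9757474]
```

View pics/w3.png

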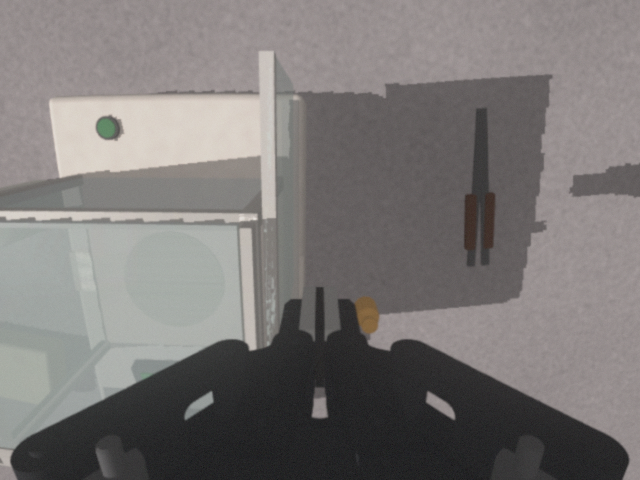

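The glass pane (column ~268) is clear of the fingers (left edge at column ~280), and the side tab is hidden ahead of them. Next I descend and push.

```bash
python3 -m creep '[[0,0,10,0,0,0,0],[0,0,25,0,0,0,0],[0,0,36,0,0,0,0],[0,0,41,0,0,0,0],[-3,0,41,0,0,0,0],[-9,0,41,0,0,0,0],[-16,0,41,0,0,0,0],[-23,0,41,0,0,0,0],[-29,0,41,0,0,0,0],[-35,0,41,0,0,0,0]]';  python3 -m creep '[[-6,0,0,0,0,0,0],[-13,0,0,0,0,0,0],[-20,0,0,0,0,0,0],[-27,0,0,0,0,0,0],[-34,0,0,0,0,0,0],[-40,0,0,0,0,0,0],[-45,0,0,0,0,0,0],[-48,0,0,0,0,0,0],[-50,0,0,0,0,0,0],[-50,0,0,0,0,0,0]]'
```

```text
clock: 11.5
eef_pos: [610.6, -115.7, 344.2]
eef_rot: [-3.141, -0.001, -0.109]
contact_force: [2.3, 0.5, 1.0]
finger_gap: -0.004
finger_force: 0.8
clock: 12.75
eef_pos: [560.9, -110.4, 343.5]
eef_rot: [3.141, 0.001, -0.109]
contact_force: [0.5, 0.7, 0.6]
finger_gap: -0.001
finger_force: 0.2
```

```bash
python3 -m creep '[[-1,0,0,0,0,0,0],[-2,0,0,0,0,0,0],[-3,0,0,0,0,0,0],[-4,0,0,0,0,0,0],[-5,0,0,0,0,0,0],[-6,0,0,0,0,0,0],[-7,0,0,0,0,0,0],[-7.5,0,0,0,0,0,0],[-8,0,0,0,0,0,0],[-8,0,0,0,0,0,0]]';  python3 -m creep '[[-0.5,0,0,0,0,0,0],[-0.8,0,0,0,0,0,0],[-1.2,0,0,0,0,0,0],[-1.5,0,0,0,0,0,0],[-1.8,0,0,0,0,0,0],[-2,0,0,0,0,0,0],[-2,0,0,0,0,0,0],[-2,0,0,0,0,0,0],[-2,0,0,0,0,0,0],[-2,0,0,0,0,0,0]]'
```

```text
clock: 14.0
eef_pos: [553.1, -109.5, 343.7]
eef_rot: [-3.142, 0.0, -0.109]
contact_force: [1.0, -0.3, -1.1]
finger_gap: -0.001
finger_force: 0.5
clock: 15.25
eef_pos: [551.6, -109.3, 343.8]
eef_rot: [3.142, -0.002, -0.109]
contact_force: [5.2, -0.8, -2.6]
finger_gap: -0.003
finger_force: 3.0
```

```bash
python3 -m creep '[[-0.5,0,0,0,0,0,0],[-1,0,0,0,0,0,0],[-1,0,0,0,0,0,0],[-1,0,0,0,0,0,0],[-1,0,0,0,0,0,0],[-1,0,0,0,0,0,0],[-1,0,0,0,0,0,0],[-1,0,0,0,0,0,0],[-1,0,0,0,0,0,0],[-1,0,0,0,0,0,0]]';  python3 -m creep '[[5,0,0,0,0,0,0],[15,0,0,0,0,0,0],[20,0,-15,0,0,0,0],[20,0,-40,0,0,0,0],[20,0,-70,0,0,0,0],[20,0,-100,0,0,0,0],[20,0,-120,0,0,0,0],[20,0,-130,0,0,0,0],[20,0,-130,0,0,0,0],[20,0,-130,0,0,0,0]]'
python3 - <<'E'
from bench import arm,optics
import cv2,json
s=arm.read_state(); print(s['joint_pos'].round(2),s['eef_pos'])
json.dump([list(s['eef_pos']),list(s['eef_rot'])],open('w4.json','w'))
a=optics.get_image('side')[180:360,240:460,::-1]; b=optics.get_image('scene')[170:400,220:460,::-1]
a=cv2.resize(a,None,fx=1.8,fy=1.8); b=cv2.resize(b,None,fx=1.6,fy=1.6)
h=max(a.shape[0],b.shape[0]); p=lambda i:cv2.copyMakeBorder(i,0,h-i.shape[0],0,0,cv2.BORDER_CONSTANT)
cv2.imwrite('pics/s4.png',cv2.hconcat([p(a),p(b)]))
E
```

```text
clock: 16.5
eef_pos: [551.0, -109.2, 343.9]
eef_rot: [3.142, -0.005, -0.109]
contact_force: [9.7, -1.6, -6.0]
finger_gap: 0.002
finger_force: 4.7
clock: 17.75
eef_pos: [569.9, -111.3, 472.1]
eef_rot: [-3.141, 0.003, -0.109]
contact_force: [0.1, 0.2, 0.2]
finger_gap: -0.001
finger_force: 0.0
[-0.32 -0.08  1.64 -0.    1.59  1.36] [ 569.91375982 -111.30254971  472.14098745]
```

View pics/s4.png

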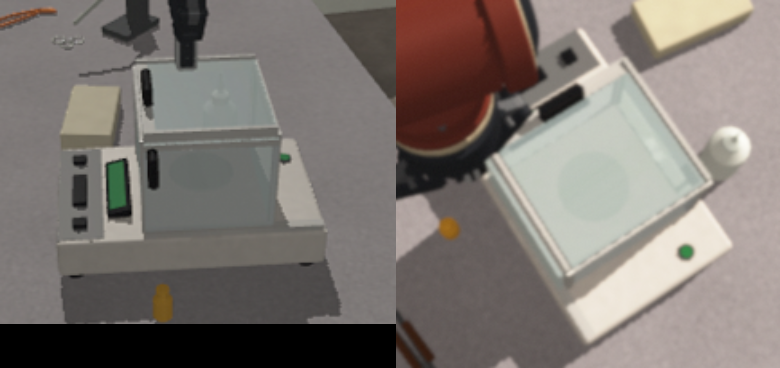

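Both panes are shut: each tab sits at the front edge of the shield. Now I go above the zero key, turning the tool by 90° so that the camera clears the shield.

```bash
python3 -m creep '[[-8,-8,0,0,0,-0.15,0],[-22,-20,0,0,0,-0.32,0],[-38,-35,0,0,0,-0.5,0],[-55,-52,0,0,0,-0.68,0],[-72,-68,0,0,0,-0.86,0],[-89,-84,0,0,0,-1.04,0],[-105,-99,0,0,0,-1.22,0],[-117,-110,0,0,0,-1.4,0],[-121,-114,0,0,0,-1.57,0],[-121,-114,0,0,0,-1.57,0]]'; python3 -m creep '[[0,0,15,0,0,0,0],[0,0,40,0,0,0,0],[0,0,65,0,0,0,0],[0,0,90,0,0,0,0],[0,0,115,0,0,0,0],[0,0,140,0,0,0,0],[0,0,155,0,0,0,0],[0,0,160,0,0,0,0],[0,0,160,0,0,0,0],[0,0,160,0,0,0,0]]'
python3 - <<'E'
from bench import arm,optics
import cv2
s=arm.read_state(); print(s['joint_pos'].round(2),s['eef_pos'])
a=optics.get_image('side')[180:340,230:450,::-1]; b=optics.get_image('wrist')[:,:,::-1]
a=cv2.resize(a,(480,349)); b=cv2.resize(b,(320,240))
cv2.imwrite('pics/s5.png',cv2.hconcat([a,cv2.copyMakeBorder(b,0,109,0,0,cv2.BORDER_CONSTANT)]))
E
```

```text
clock: 19.1
eef_pos: [461.9, 15.4, 473.1]
eef_rot: [-3.141, 0.0, 1.459]
contact_force: [-0.4, -0.5, -0.2]
finger_gap: 0.003
finger_force: 0.0
clock: 20.35
eef_pos: [462.6, 15.1, 314.8]
eef_rot: [3.14, 0.0, 1.461]
contact_force: [0.1, 0.6, 0.1]
finger_gap: 0.001
finger_force: 0.0
[-0.13 -0.28  2.07  0.    1.35 -0.02] [462.6115268   15.11843501 314.82705409]
```

View pics/s5.png

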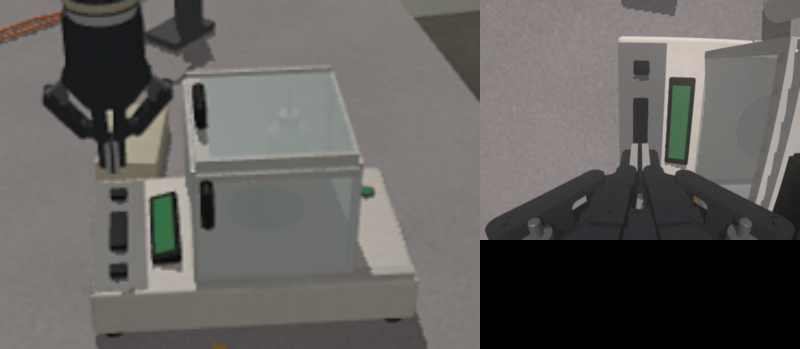

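The fingertip is right above the zero key, and the wrist view shows it centred on the long key's column. The knuckles are wide but clear of the shield.

```bash
python3 -m creep '[[0,-2,8,0,0,0,0],[0,-2,20,0,0,0,0],[0,-2,32,0,0,0,0],[0,-2,44,0,0,0,0],[0,-2,54,0,0,0,0],[0,-2,61,0,0,0,0],[0,-2,66,0,0,0,0],[0,-2,68,0,0,0,0],[0,-2,68,0,0,0,0],[0,-2,68,0,0,0,0]]'; python3 -m creep '[[0,0,1,0,0,0,0],[0,0,2,0,0,0,0],[0,0,3,0,0,0,0],[0,0,4,0,0,0,0],[0,0,5,0,0,0,0],[0,0,6,0,0,0,0],[0,0,6,0,0,0,0],[0,0,6,0,0,0,0],[0,0,6,0,0,0,0],[0,0,6,0,0,0,0]]'
```

```text
clock: 21.7
eef_pos: [460.4, 15.4, 246.1]
eef_rot: [3.141, -0.0, 1.461]
contact_force: [-0.5, -0.3, 0.0]
finger_gap: 0.005
finger_force: 0.0
clock: 22.95
eef_pos: [460.2, 15.4, 239.7]
eef_rot: [-3.142, 0.0, 1.461]
contact_force: [-1.7, -0.2, 0.8]
finger_gap: 0.0
finger_force: 0.6
```

```bash
python3 -m creep '[[0,0,0.5,0,0,0,0],[0,0,1,0,0,0,0],[0,0,1.5,0,0,0,0],[0,0,2,0,0,0,0],[0,0,2.5,0,0,0,0],[0,0,3,0,0,0,0],[0,0,3,0,0,0,0],[0,0,3,0,0,0,0],[0,0,3,0,0,0,0],[0,0,3,0,0,0,0]]'
```

```text
clock: 24.2
eef_pos: [460.2, 15.4, 236.7]
eef_rot: [3.142, 0.0, 1.461]
contact_force: [-2.2, 0.4, 3.6]
finger_gap: -0.002
finger_force: 1.8
```

```bash
python3 -m creep '[[0,0,0.5,0,0,0,0],[0,0,1,0,0,0,0],[0,0,1.3,0,0,0,0],[0,0,1.5,0,0,0,0],[0,0,1.5,0,0,0,0],[0,0,1.5,0,0,0,0],[0,0,1.5,0,0,0,0],[0,0,1.5,0,0,0,0],[0,0,1.5,0,0,0,0],[0,0,1.5,0,0,0,0]]'
```

```text
clock: 25.45
eef_pos: [460.4, 15.4, 236.2]
eef_rot: [-3.141, 0.0, 1.461]
contact_force: [-5.4, 0.8, 10.6]
finger_gap: 0.001
finger_force: 5.2
```

```bash
python3 -m creep '[[0,0,-2,0,0,0,0],[0,0,-6,0,0,0,0],[0,0,-15,0,0,0,0],[0,0,-30,0,0,0,0],[0,0,-55,0,0,0,0],[0,0,-80,0,0,0,0],[0,0,-110,0,0,0,0],[0,0,-140,0,0,0,0],[0,0,-150,0,0,0,0],[0,0,-150,0,0,0,0]]'
python3 - <<'E'
from bench import arm,optics
import cv2
a=optics.get_image('side')[180:340,230:450,::-1]
cv2.imwrite('pics/s6.png',cv2.resize(a,None,fx=3,fy=3))
E
```

```text
clock: 26.7
eef_pos: [460.2, 15.4, 385.9]
eef_rot: [3.14, 0.0, 1.461]
contact_force: [0.1, -0.1, -0.7]
finger_gap: -0.001
finger_force: 0.0
```

View pics/s6.png

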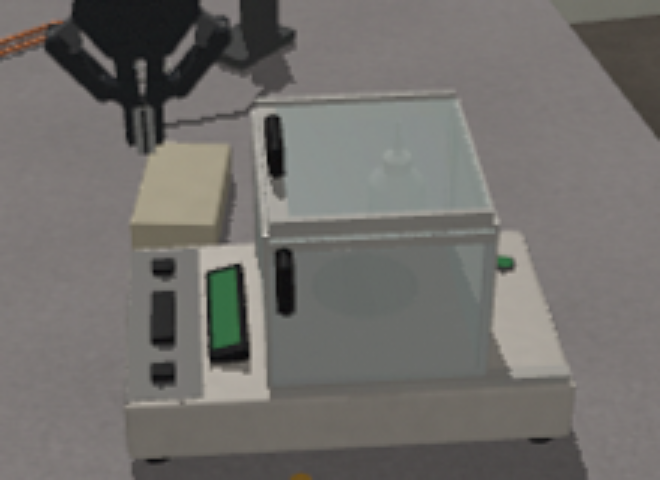

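The picture shows both panes shut, the keys up and the fingers clear of everything.

```bash
python3 -c "from bench import arm; print(arm.close_job())"
```

```text
the job is handed in; nothing more can be done
None
```

I pushed the top cover and then the side door shut against their stops, pressed the zero key fully down and let it come back up; nothing else was touched as far as the pictures show, and the job is handed in (no verdict was returned).

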